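# Pop the kettle lid and ease it open

## Task

Open the kettle ready for filling: press the thumb button on top of its handle until the lid lets go, but do not let the sprung lid fly up: hold it back and let it rise slowly under the gripper until it stands fully open by itself, then move away. Feel for the button, which stands a little higher or lower each time, and press it gently, without forcing it past its stop, leave the kettle standing where it is, and do not disturb the mug and the tumbler.

Things in the scene. Friction and masses are not known exactly. Their poses are not given: they have to be found in the camera images.
- kettle: black electric kettle, loose, 0.7 to 1.1 kg; origin on its underside. Own axes: z up, +y to the spout (y = +105 mm), -y to the handle loop (40 mm wide, out to y = -109 mm). Body 148 mm wide, centred at y = +28 mm. Highest fixed part: top of the handle bridge, 215 mm up, y from -93 to -13 mm. The lid is latched and cannot be lifted before the button is pressed
- button_seat (a point): point on top of the handle bridge (kettle frame 0, -50, 214.5 mm) under the red 21 mm square button, whose top stands 9 to 19 mm above it, it varies: feel for it. Press straight down on a spring: 2 N to start, 4.4 N where the lid lets go (about 6 mm down), 5 N at its solid stop (7 mm down). It springs back
- lid_hinge (a point): middle of the lid's hinge line (along the kettle's x axis), 204 mm up, 29 mm from the button towards the spout. The lid is a disc of 107 mm diameter, from 4 mm behind this line to 103 mm ahead of it; its top is 214 mm up when shut
- lid_front (a point): point on the lid's top near its spout end, 91 mm from the hinge line; moves with the lid. The light grey plate on the lid near its hinge is only trim
- kettle_lid (a joint): lid angle, rad: 0 shut, 1.40 fully open (almost upright). Once unlatched a spring drives it up and keeps it at that stop; left alone it flies open in under half a second. Holding it takes about 3 N at 50 mm from the hinge when nearly shut, 1 N at 1 rad; from there on it is slow enough to let go. If pushed shut again with the button up it stays ajar
- mug_mid (a point): bystander: dark mug, 82 mm wide, 94 mm high, handle to one side; point half-way up on its axis
- tumbler_mid (a point): bystander: clear glass tumbler, 76 mm wide, 86 mm high; point half-way up on its axis

How it is judged:
By the outcome, as a careful person would: the job done as asked, in the order asked, and still so for the second after the job is handed in, with the robot touching nothing.
It also fails if it takes over 35 s, if anything falls off the work surface, if the arm or the gripper's body presses on something with over 40 N, if the wrist force passes 120 N, or if a joint passes its speed limit or range.

## Robot

A 6-joint arm with a two-finger parallel gripper is mounted at the origin on a cart in front of the work surface, level with it; the furniture and walls round the work are solid. World frame = base frame: x ahead of the robot, y to its left, z up, the work surface at z = 0. Lengths are in mm, angles in rad, forces in N, time in s.
With the tool pointing down it reaches from about 275 to 1000 mm from the base axis. Payload 8.4 kg.
Tool frame: the origin (TCP) lies between the finger pads; the fingertips stand r.tips_ahead ahead of it and the grasp point (between the pads) lies 6 mm ahead of it (r.tips_ahead is the distance from the TCP to the fingertips, in mm); z points along the fingers, y is the line along which they close (so a half turn about z gives the same grasp; the last joint's range is limited). The gripper opens to 85 mm and grips with 20 to 120 N. Pads are 22 mm wide; open, the fingers measure 114 mm over their backs; the gripper's body (76 mm by 85 mm) begins 54 mm behind the grasp point. The pads swing forward as they close: fully open they stand 13 mm farther back than shut.
Start: joints at [1.182, 0.353, 1.633, -0, 1.155, -0.002], TCP at [235.766, 578.829, 256.281] pointing down, gripper open.
Joint ranges: [-2.63, 2.63], [-0.92, 2.1], [0.06, 2.66], [-1.3, 4.44], [0, 2.69], [-3.02, 3.02]. Speed limits (rad/s): [2.22, 2.22, 2.79, 3.14, 3.14, 3.14].

## Interface

Orientations are given as [roll, pitch, yaw] about the fixed x, y, z axes, in that order (R = Rz(yaw) Ry(pitch) Rx(roll)).
In Python, from rig import r gives the robot as it stands.
- The arm moves only by the tool carry_out, never from a script. Its arguments are lists of equal length, an entry for each row: "delta_pos": the shift along the tool's x, y, z in m, a list of three; "rot": the turn, a rotation vector about the tool's x, y, z in degrees, a list of three. A call has 1 to 8 rows; each row is the pose to reach, as a shift and turn from the pose commanded when the call began, along the tool's axes at that moment; what a row does not reach only later rows make up. A row lasts 1/8 s, in which the tool goes at most 62.5 mm and 10.7 degrees, less where a joint would pass 70% of its speed; a pose out of reach is approached as far as the arm can. A call with a gripper value outside its range is refused whole. "claw" is the finger opening in m, from 0 to 0.0854, set as the call begins (left out, the last holds). The fingers move at their own pace and stop on an object; "grip_force" is the grip in N (left out, the last holds). Time passes only in rows, so rows that repeat a pose let the fingers close. It gives the time, the measured TCP pose, the force, the opening and the grip force at its end, in the units of the state.
- r.sense(): the state, without advancing time (a new reading comes with each control period).
- r.grab_frame(name): name is "side" or "top" or "wrist"; returns the picture (400x640x3 uint8, blue, green, red); there is no depth.
- r.camera_info(name): a dict with "fx", "fy", "cx", "cy" (pixels), "pose" (4x4, takes a point from camera to world coordinates); the wrist camera has in their place "hand_eye" (4x4, takes a point from camera to tool coordinates, whose origin is the TCP and whose axes are the flange's). Camera axes: x right, y down, z forward; pixel columns grow to the right and rows downward; lengths in mm; the calibration is good to about 2 mm. A picture is of the moment at which its call begins: read the wrist's pose just before it. camera_info takes no time and is no camera call.
- r.sign_off(): hands the job in; it is judged then, once.
Trained networks look in the newest picture that a camera, given by its name, has taken for a name from the list of things; names that differ only in an ending like _2 or _b are one class to them, and where a whole thing is asked for, a point or a joint stands for the part that bears it (a point fixed in the world has none). Each returns a list of dicts, best first, with "p" (0 to 1); they miss things now and then, are a little off and sometimes report something else, mostly with a low value. They report only what shows in the picture. A call takes as long as a camera call.
- r.recognise(thing, camera): "box" ([left, top, right, bottom] in pixels, round what is visible of it).
- r.cut_out(thing, camera): "mask" (400x640 bool, what is visible of it) and "box" ([left, top, right, bottom] in pixels, round what is visible of it).
The state is a dict: "clock": time; "qpos": joint angles; "qvel": joint speeds; "joint_efforts": joint torques, N m; "eef_pos": TCP position; "tcp_rot": TCP orientation; "contact_force": force on the tool from outside, world axes, zero at the start; "wrist_torque": the same for the moment, N m; "opening": opening from 0.0 (shut) to 1.0 (fully open); "grasp_force": force on a finger pad.
Only numpy, scipy, OpenCV 4.12 (cv2) and the standard library are available. Lean on these libraries where they do the work, as an engineer would, in place of code of your own. Each camera call takes 0.05 s, during which the arm holds its last target. There are 200 camera calls.

## Working session

There is one attempt and no reset: what is moved stays moved. The work goes in short steps, Python scripts to look and compute and a tool call to move; the robot and the scene stay as the last step left them, time stands still between calls to the robot, and variables do not carry over. Pictures are saved under pics/ and viewed, at most 10 in all, crops included, and the job is handed in when it is done.

Besides the shell and the picture viewer there is one more tool, called as name(argument=value, ...), one argument or row to a line, values as JSON. carry_out: Moves the arm, as the interface text tells. Its arguments: {"type":"object","properties":{"delta_pos":{"type":"array","items":{"type":"array","items":{"type":"number"}}},"rot":{"type":"array","items":{"type":"array","items":{"type":"number"}}},"claw":{"type":"number"},"grip_force":{"type":"number"}},"required":["delta_pos","rot"]}

```bash
mkdir -p pics; python3 - <<'E'
from rig import r
import cv2,numpy as np
s=r.sense();print(s, r.tips_ahead)
ims=[]
for n in("top","side"):
    im=r.grab_frame(n);cv2.imwrite(f"pics/{n}0.png",im)
    i=r.camera_info(n);print(n,i['fx'],i['fy'],i['cx'],i['cy'],np.round(i['pose'],3).tolist())
    for t in("kettle","button_seat","lid_hinge","lid_front","mug_mid","tumbler_mid"):
        print(t,[(np.round(d['box'],0).tolist(),round(d['p'],2)) for d in r.recognise(t,n)[:2]])
E
```

```text
{'clock': 0.0, 'qpos': array([ 1.18157133e+00,  3.53632601e-01,  1.63416313e+00, -4.21292041e-05,
        1.15522053e+00, -2.38064682e-03]), 'qvel': array([-0.00050097,  0.00222361, -0.00075889,  0.00106202, -0.00061439,
       -0.00152585]), 'joint_efforts': array([ 7.36696547e-04, -6.05252981e+01, -3.42062545e+01,  2.97056170e-05,
        9.36709024e-03,  1.08424169e-05]), 'eef_pos': array([235.61647043, 578.38579564, 255.55897119]), 'tcp_rot': array([-3.14016895e+00,  3.51298549e-05,  2.75476537e+00]), 'contact_force': array([-0.72385163,  0.16021774,  0.45359931]), 'wrist_torque': array([ 0.02024636,  0.00716097, -0.04991914]), 'grasp_force': 0.0, 'opening': 1.0018525380882428} 25.0
top 417.32428939890974 417.32428939890974 321.5960606377191 198.8143664501467 [[-0.025, -0.986, 0.166, 264.159], [-0.999, 0.03, 0.023, -93.089], [-0.028, -0.165, -0.986, 1422.171], [0.0, 0.0, 0.0, 1.0]]
kettle [([324.0, 156.0, 392.0, 208.0], 0.76)]
button_seat [([322.0, 157.0, 394.0, 204.0], 0.75)]
lid_hinge [([324.0, 156.0, 392.0, 207.0], 0.91)]
lid_front []
mug_mid [([224.0, 217.0, 261.0, 249.0], 0.96), ([324.0, 155.0, 392.0, 206.0], 0.2)]
tumbler_mid [([400.0, 211.0, 430.0, 234.0], 0.75)]
side 390.9956666714164 390.9956666714164 320.25795173775344 198.60697122486857 [[0.818, -0.292, 0.495, -79.544], [-0.574, -0.442, 0.689, -887.455], [0.018, -0.848, -0.529, 765.397], [0.0, 0.0, 0.0, 1.0]]
kettle [([322.0, 176.0, 387.0, 258.0], 0.68)]
button_seat [([317.0, 179.0, 389.0, 258.0], 0.97)]
lid_hinge [([321.0, 178.0, 390.0, 260.0], 0.78)]
lid_front [([327.0, 176.0, 366.0, 199.0], 0.85)]
mug_mid [([232.0, 180.0, 263.0, 216.0], 0.79)]
tumbler_mid [([336.0, 274.0, 370.0, 318.0], 0.58)]
```

View pics/top0.png

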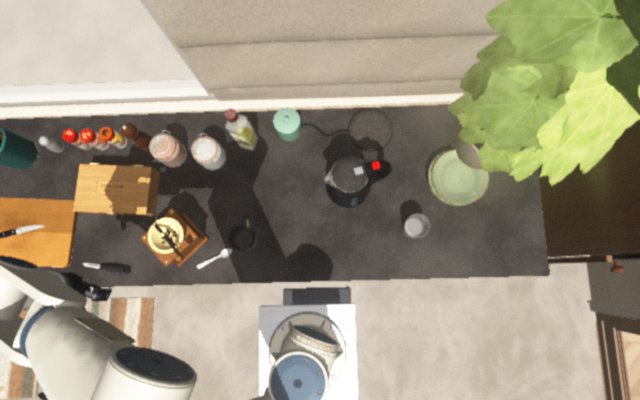

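View pics/side0.png

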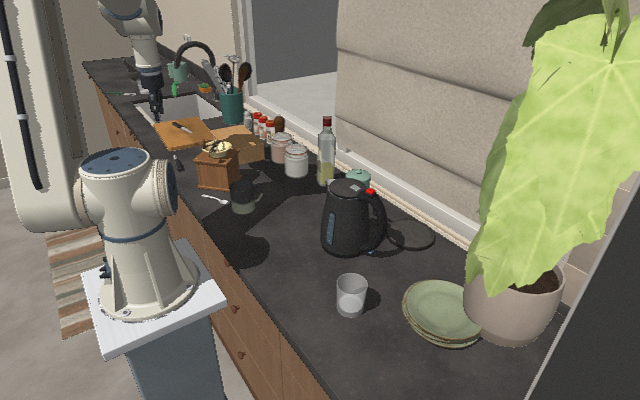

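The top view shows the red button at (376,166), the grey trim at (359,171) and the spout at about (328,181). The handle points to world -y. The side view shows the red button at (370,191) and the clear tumbler in front of the kettle.

```bash
cat > h.py <<'E'
import numpy as np,cv2
from rig import r
def ray(n,uv):
    i=r.camera_info(n);P=np.array(i['pose']);d=P[:3,:3]@np.array([(uv[0]-i['cx'])/i['fx'],(uv[1]-i['cy'])/i['fy'],1]);return P[:3,3],d/np.linalg.norm(d)
def atz(n,uv,z):
    o,d=ray(n,uv);return o+d*(z-o[2])/d[2]
def tri(rays):
    A=sum(np.eye(3)-np.outer(d,d) for o,d in rays);b=sum((np.eye(3)-np.outer(d,d))@o for o,d in rays);return np.linalg.solve(A,b)
E
python3 - <<'E'
from h import *
c={}
for n,(l,t,R,b) in (("top",(322,150,392,210)),("side",(322,170,390,260))):
    im=cv2.imread(f"pics/{n}0.png")[t:b,l:R].astype(int)
    m=(im[...,2]>130)&(im[...,1]<60)&(im[...,0]<60);y,x=np.nonzero(m);c[n]=(x.mean()+l,y.mean()+t);print(n,c[n],m.sum())
    if n=="top":
        g=(im.min(2)>110)&(np.ptp(im,axis=2)<40);y,x=np.nonzero(g);tr=(np.median(x)+l,np.median(y)+t);print("trim",tr,g.sum())
print("tri",tri([ray(n,c[n]) for n in c]))
B=atz("top",c["top"],225);print("button@225",B,atz("side",c["side"],225));T=atz("top",tr,215);print("trim",T)
d=(T-B)[:2];print("yaw dir spout",np.degrees(np.arctan2(d[1],d[0])),np.linalg.norm(d))
print("mug",atz("top",(240,235),47),"tumbler",atz("top",(416,226),47))
big=cv2.resize(cv2.imread("pics/top0.png")[140:250,310:440],None,fx=6,fy=5,interpolation=cv2.INTER_CUBIC);big=cv2.resize(cv2.imread("pics/top0.png")[140:220,310:410],None,fx=7,fy=7,interpolation=cv2.INTER_CUBIC)
cv2.imwrite("pics/z.png",big)
E
```

```text
top (np.float64(375.5806451612903), np.float64(165.08064516129033)) 62
trim (np.float64(354.0), np.float64(174.0)) 134
side (np.float64(369.7142857142857), np.float64(190.5142857142857)) 35
tri [ 560.53775532 -225.59586274  226.47313853]
button@225 [ 561.08940033 -225.88637494  225.        ] [ 562.04774549 -223.73463409  225.        ]
trim [ 538.54756091 -162.16315413  215.        ]
yaw dir spout 109.48103351068325 67.5927762046858
mug [381.90430074 212.87890622  47.        ] tumbler [ 395.44908329 -368.33501502   47.        ]
```

View pics/z.png

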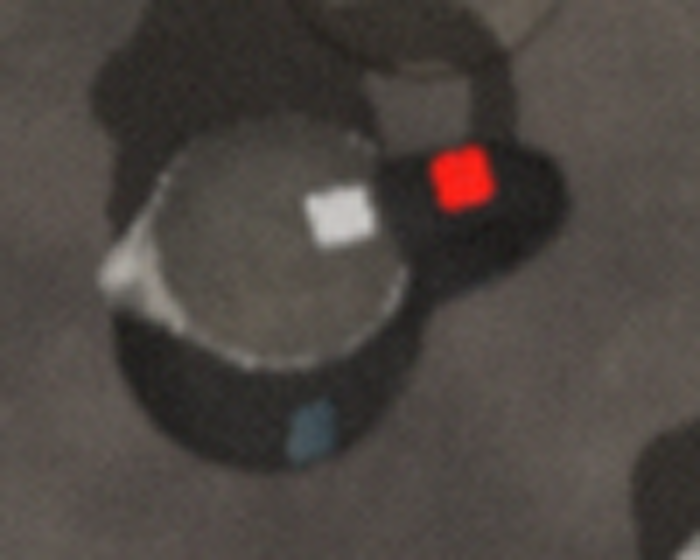

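The zoomed crop puts the button at about (376.3,165.4) full-frame, the trim at (358.6,170.7), the lid disc centre at (350.3,174.7) and the spout tip at (325.7,180). Plan: one open finger presses the button while the other hovers just above the lid.

```bash
cat >> h.py <<'E'
from scipy.spatial.transform import Rotation as Ro
def goal(p,tooly,tilt=0):
    """tilt about tool x (deg); tooly heading deg. prints shift and rotvec in current measured tool frame"""
    s=r.sense();R0=Ro.from_euler('xyz',s['tcp_rot'])
    R1=Ro.from_euler('xyz',[np.pi,0,np.radians(tooly+90)])*Ro.from_rotvec([np.radians(tilt),0,0])
    print("clock",s['clock'],"pos",np.round(s['eef_pos'],1),"F",np.round(s['contact_force'],2),"tips",r.tips_ahead)
    print("delta m",np.round(R0.inv().apply(np.array(p)-s['eef_pos'])/1000,4),"rot deg",np.round((R0.inv()*R1).as_rotvec(degrees=True),2))
E
python3 - <<'E'
from h import *
B=atz("top",(376,165.2),225)[:2]
for nm,uv,z in(("trim",(358.6,170.7),215),("lidc",(350.3,174.7),214),("spout",(325.7,180),205)):
    d=atz("top",uv,z)[:2]-B;print(nm,np.degrees(np.arctan2(d[1],d[0])),np.linalg.norm(d))
h=np.radians(107);C=B+50*np.array([np.cos(h),np.sin(h)]);print(B,C)
goal([C[0],C[1],330],-73)
print(np.round(r.camera_info("wrist")["hand_eye"],2).tolist(),r.camera_info("wrist")["fx"])
E
```

```text
trim 103.86170982807324 52.49729837512695
lidc 107.33666186381865 79.49306308763208
spout 103.38237382737637 153.36238961853084
[ 560.68955003 -227.09713984] [ 546.07096479 -179.28190205]
clock 0.7 pos [235.8 578.8 256.3] F [-0.08  0.32 -0.04] tips 25.0
delta m [-0.5733 -0.5851 -0.0737] rot deg [  0.    -0.   140.84]
[[0.0, -0.96, -0.27, 68.94], [1.0, 0.0, 0.0, 0.37], [-0.0, -0.27, 0.96, -118.18], [0.0, 0.0, 0.0, 1.0]] 282.3281368129676
```

carry_out(
  delta_pos=[
    [-0.02, -0.02, -0.04],
    [-0.05, -0.05, -0.074],
    [-0.085, -0.085, -0.074],
    [-0.12, -0.12, -0.074],
    [-0.155, -0.16, -0.074],
    [-0.19, -0.195, -0.074],
    [-0.225, -0.23, -0.074],
    [-0.26, -0.265, -0.074],
  ],
  rot=[
    [0, 0, 8],
    [0, 0, 16],
    [0, 0, 24],
    [0, 0, 32],
    [0, 0, 40],
    [0, 0, 48],
    [0, 0, 56],
    [0, 0, 64],
  ],
  claw=0.0854,
)

```text
clock: 1.7
eef_pos: [377.0, 233.9, 330.6]
tcp_rot: [3.141, -0.0, 1.633]
contact_force: [0.7, 0.5, -1.1]
opening: 0.998
grasp_force: 0.0
```

```bash
python3 - <<'E'
from h import *
goal([546.5,-179,330],-74)
E
```

```text
clock 1.7 pos [377.  233.9 330.6] F [ 0.67  0.45 -1.08] tips 25.0
delta m [-0.4227  0.1433  0.0006] rot deg [ 3.000e-02 -5.000e-02  7.759e+01]
```

carry_out(
  delta_pos=[
    [-0.053, 0.018, 0],
    [-0.106, 0.036, 0],
    [-0.159, 0.054, 0],
    [-0.212, 0.072, 0],
    [-0.265, 0.09, 0],
    [-0.318, 0.108, 0],
    [-0.371, 0.126, 0],
    [-0.423, 0.143, 0],
  ],
  rot=[
    [0, 0, 9.7],
    [0, 0, 19.4],
    [0, 0, 29.1],
    [0, 0, 38.8],
    [0, 0, 48.5],
    [0, 0, 58.2],
    [0, 0, 67.9],
    [0, 0, 77.6],
  ],
)

```text
clock: 2.7
eef_pos: [548.1, -179.1, 330.4]
tcp_rot: [3.141, -0.0, 0.278]
contact_force: [0.4, -0.1, -0.6]
opening: 1.002
grasp_force: 0.0
```

```bash
python3 - <<'E'
from h import *
goal([546.5,-179,330],-74)
s=r.sense();im=r.grab_frame("wrist");cv2.imwrite("pics/w1.png",im)
i=r.camera_info("wrist");R=Ro.from_euler('xyz',s['tcp_rot']).as_matrix();H=np.array(i['hand_eye'])
np.savez("w1.npz",R=R,p=s['eef_pos'])
def wz(uv,z):
    d=R@H[:3,:3]@np.array([(uv[0]-i['cx'])/i['fx'],(uv[1]-i['cy'])/i['fy'],1]);o=s['eef_pos']+R@H[:3,3];return o+d*(z-o[2])/d[2]
m=(im[...,2]>120)&(im[...,1]<60)&(im[...,0]<60);y,x=np.nonzero(m);print(x.mean(),y.mean(),x.min(),x.max(),y.min(),y.max(),wz((x.mean(),y.mean()),228))
E
```

```text
clock 2.7 pos [ 548.1 -179.1  330.4] F [ 0.35 -0.12 -0.56] tips 25.0
delta m [-0.0015 -0.0005  0.0004] rot deg [ 0.01 -0.03 -0.1 ]
378.2443438914027 202.02262443438914 365 392 194 219 [ 567.12321799 -223.42891209  228.        ]
```

View pics/w1.png

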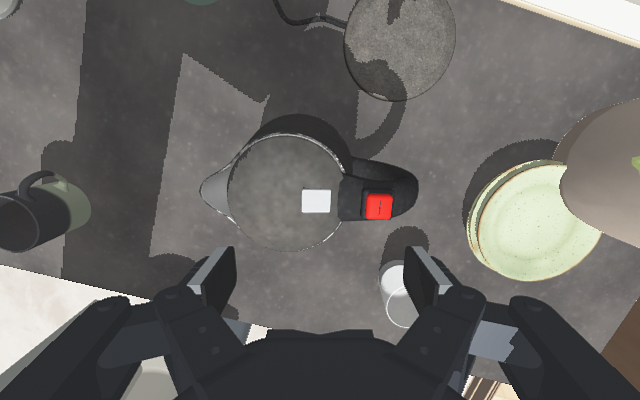

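The wrist view shows the button top at about (378,206), the trim at (316,201), the spout tip at (201,191) and the lid disc centred at about (287,192). The kettle lies nearly along the finger line.

```bash
python3 - <<'E'
from h import *
z=np.load("w1.npz");R,p=z['R'],z['p'];i=r.camera_info("wrist");H=np.array(i['hand_eye'])
def wz(uv,h):
    d=R@H[:3,:3]@np.array([(uv[0]-i['cx'])/i['fx'],(uv[1]-i['cy'])/i['fy'],1]);o=p+R@H[:3,3];return o+d*(h-o[2])/d[2]
im=cv2.imread("pics/w1.png").astype(int)
m=((im[...,2]>90)&(im[...,1]<90)&(im[...,0]<90)&(im[...,2]>2*im[...,1]));m[:150]=0;m[250:]=0;y,x=np.nonzero(m);print(x.mean(),y.mean(),np.percentile(x,[1,99]),np.percentile(y,[1,99]))
g=im.min(2)>170;g[:170]=0;g[230:]=0;g[:,:290]=0;g[:,340:]=0;yy,xx=np.nonzero(g)
B0=wz((378.5,206),228);B=B0[:2]
for h in(224,228,233):
  c=[wz(q,h)[:2] for q in((364,194),(392,194),(392,219),(364,219))];print(h,wz((378.5,206),h),[round(np.linalg.norm(c[k]-c[k-1]),1) for k in range(4)])
for nm,uv,h in(("trim",(xx.mean(),yy.mean()),215),("lidc",(287,192),214),("spout",(201,191),205)):
    q=wz(uv,h);d=q[:2]-B;print(nm,q,np.degrees(np.arctan2(d[1],d[0])),np.linalg.norm(d))
E
```

```text
378.2469879518072 206.2289156626506 [365. 391.] [193.63 219.  ]
224 [ 563.04855929 -225.91757485  224.        ] [np.float64(21.8), np.float64(23.0), np.float64(21.8), np.float64(23.6)]
228 [ 563.98084176 -224.74228448  228.        ] [np.float64(21.4), np.float64(22.6), np.float64(21.4), np.float64(23.2)]
233 [ 565.14619484 -223.27317152  233.        ] [np.float64(20.9), np.float64(22.1), np.float64(20.9), np.float64(22.6)]
trim [ 550.49631347 -175.20300901  215.        ] 105.2269286368934 51.3417210227631
lidc [ 551.08381852 -149.35922335  214.        ] 99.70853712832135 76.47835716144294
spout [528.54808463 -75.23037045 205.        ] 103.33252875886421 153.65315718739754
```

```bash
python3 - <<'E'
from h import *
goal([551.4,-178.9,265],-76)
E
```

```text
clock 2.75 pos [ 550.1 -184.4  330.3] F [ 1.16 -3.65  0.76] tips 25.0
delta m [ 0.0026 -0.0052  0.0652] rot deg [ 0.24 -0.06  1.35]
```

carry_out(
  delta_pos=[
    [0.004, 0.001, 0.02],
    [0.004, 0.001, 0.04],
    [0.004, 0.001, 0.055],
    [0.004, 0.001, 0.065],
    [0.004, 0.001, 0.065],
    [0.004, 0.001, 0.065],
  ],
  rot=[
    [0, 0, 1],
    [0, 0, 2],
    [0, 0, 2],
    [0, 0, 2],
    [0, 0, 2],
    [0, 0, 2],
  ],
)

```text
clock: 3.5
eef_pos: [552.1, -177.0, 266.0]
tcp_rot: [3.141, -0.001, 0.249]
contact_force: [-0.1, -0.5, -0.1]
opening: 1.001
grasp_force: 0.0
```

```bash
python3 - <<'E'
from h import *
goal([550.4,-179.4,260],-76)
s=r.sense();R=Ro.from_euler('xyz',s['tcp_rot']).as_matrix();p=s['eef_pos'];im=r.grab_frame("wrist");cv2.imwrite("pics/w2.png",im)
i=r.camera_info("wrist");H=np.array(i['hand_eye']);im=im.astype(int)
m=((im[...,2]>90)&(im[...,2]>2*im[...,1])&(im[...,2]>2*im[...,0]));m[:120]=0;m[300:]=0;y,x=np.nonzero(m);c=((np.percentile(x,2)+np.percentile(x,98))/2,(np.percentile(y,2)+np.percentile(y,98))/2);print(c,m.sum())
for h in(224,228,233):
    d=R@H[:3,:3]@np.array([(c[0]-i['cx'])/i['fx'],(c[1]-i['cy'])/i['fy'],1]);o=p+R@H[:3,3];q=o+d*(h-o[2])/d[2];print(h,q,"tool",R.T@(q-p))
print(r.sense()['eef_pos'])
E
```

```text
clock 3.5 pos [ 552.1 -177.   266. ] F [-0.08 -0.48 -0.07] tips 25.0
delta m [-0.0022  0.0019  0.0059] rot deg [ 0.03 -0.05  0.25]
(np.float64(400.83000000000004), np.float64(241.5)) 1034
224 [ 562.84103317 -225.95755206  224.        ] tool [-1.64462624 50.04880638 41.9764563 ]
228 [ 564.26453233 -224.30417137  228.        ] tool [ 0.14558125 48.79901574 37.97730663]
233 [ 566.04390629 -222.23744549  233.        ] tool [ 2.38334061 47.23677742 32.97836954]
[ 552.09889864 -177.04520599  266.03944624]
```

View pics/w2.png

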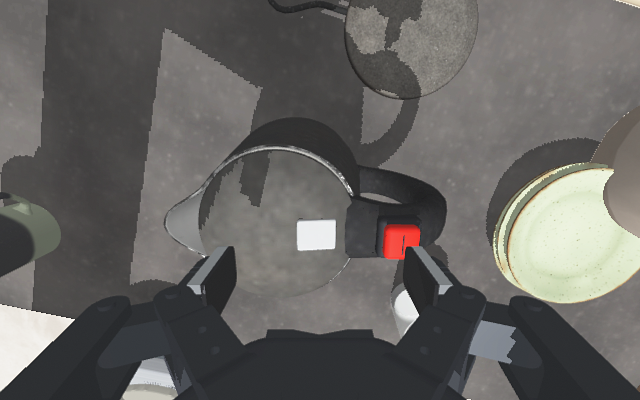

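The button sits at tool (0, 49), directly under the right finger. Feeling downwards now.

carry_out(
  delta_pos=[
    [0, 0, 0.003],
    [0, 0, 0.006],
    [0, 0, 0.006],
    [0, 0, 0.006],
  ],
  rot=[
    [0, 0, 0],
    [0, 0, 0],
    [0, 0, 0],
    [0, 0, 0],
  ],
)

```text
clock: 4.05
eef_pos: [551.7, -177.0, 259.3]
tcp_rot: [3.142, 0.0, 0.248]
contact_force: [0.1, -0.4, -0.7]
opening: 0.999
grasp_force: 0.0
```

carry_out(
  delta_pos=[
    [0, 0, 0.001],
    [0, 0, 0.002],
    [0, 0, 0.002],
  ],
  rot=[
    [0, 0, 0],
    [0, 0, 0],
    [0, 0, 0],
  ],
)

```text
clock: 4.42
eef_pos: [551.7, -177.0, 257.2]
tcp_rot: [-3.142, 0.0, 0.248]
contact_force: [0.2, -0.3, 0.2]
opening: 0.997
grasp_force: 0.0
```

carry_out(
  delta_pos=[
    [0, 0, 0.001],
    [0, 0, 0.002],
    [0, 0, 0.002],
  ],
  rot=[
    [0, 0, 0],
    [0, 0, 0],
    [0, 0, 0],
  ],
)

```text
clock: 4.8
eef_pos: [551.6, -177.0, 255.2]
tcp_rot: [-3.141, 0.0, 0.248]
contact_force: [0.4, -0.8, -1.0]
opening: 1.0
grasp_force: 0.0
```

carry_out(
  delta_pos=[
    [0, 0, 0.001],
    [0, 0, 0.002],
    [0, 0, 0.002],
  ],
  rot=[
    [0, 0, 0],
    [0, 0, 0],
    [0, 0, 0],
  ],
)

```text
clock: 5.18
eef_pos: [551.7, -177.0, 253.2]
tcp_rot: [-3.142, 0.0, 0.248]
contact_force: [0.0, 0.4, -0.4]
opening: 1.004
grasp_force: 0.0
```

```bash
python3 - <<'E'
from rig import r
for k in range(2):
    s=r.sense();print(s['eef_pos'],s['contact_force'],s['wrist_torque'])
E
```

```text
[ 551.66898009 -176.97043796  253.18762573] [ 0.04839097  0.42433747 -0.36755184] [ 0.00659578 -0.0170268  -0.02559443]
[ 551.66898009 -176.97043796  253.18762573] [ 0.04839097  0.42433747 -0.36755184] [ 0.00659578 -0.0170268  -0.02559443]
```

Tip is at 228.2 with no contact yet.

carry_out(
  delta_pos=[
    [0, 0, 0.001],
    [0, 0, 0.002],
    [0, 0, 0.002],
  ],
  rot=[
    [0, 0, 0],
    [0, 0, 0],
    [0, 0, 0],
  ],
)

```text
clock: 5.55
eef_pos: [551.6, -176.9, 251.2]
tcp_rot: [-3.141, 0.0, 0.249]
contact_force: [-0.0, 1.7, 0.3]
opening: 1.001
grasp_force: 0.0
```

```bash
python3 - <<'E'
from rig import r
s=r.sense();print(s['eef_pos'],s['contact_force'],s['wrist_torque'])
E
```

```text
[ 551.62097823 -176.94466892  251.16183962] [-0.00484049  1.65062238  0.3191652 ] [-0.01207543 -0.00696024 -0.0150347 ]
```

carry_out(
  delta_pos=[
    [0, 0, 0.001],
    [0, 0, 0.002],
    [0, 0, 0.002],
  ],
  rot=[
    [0, 0, 0],
    [0, 0, 0],
    [0, 0, 0],
  ],
)

```text
clock: 5.92
eef_pos: [551.7, -177.0, 249.2]
tcp_rot: [-3.142, 0.0, 0.249]
contact_force: [-0.8, 0.3, 0.5]
opening: 1.0
grasp_force: 0.0
```

```bash
python3 - <<'E'
from rig import r
s=r.sense();print(s['eef_pos'],s['contact_force'],s['wrist_torque'])
E
```

```text
[ 551.67878266 -176.98017157  249.1974267 ] [-0.75444448  0.27114299  0.45758647] [ 0.00569523 -0.0324942  -0.01586798]
```

carry_out(
  delta_pos=[
    [0, 0, 0.001],
    [0, 0, 0.002],
    [0, 0, 0.002],
  ],
  rot=[
    [0, 0, 0],
    [0, 0, 0],
    [0, 0, 0],
  ],
)

```text
clock: 6.3
eef_pos: [551.6, -177.0, 247.2]
tcp_rot: [-3.141, 0.0, 0.248]
contact_force: [-0.5, -0.5, -0.3]
opening: 1.001
grasp_force: 0.0
```

```bash
python3 - <<'E'
from rig import r
import cv2
s=r.sense();print(s['eef_pos'],s['contact_force'],s['wrist_torque'])
im=r.grab_frame("side")[160:230,310:390];cv2.imwrite("pics/s2.png",cv2.resize(im,None,fx=8,fy=8,interpolation=cv2.INTER_CUBIC))
E
```

```text
[ 551.63961118 -176.98528102  247.17124646] [-0.48774694 -0.50636861 -0.31839506] [-0.0160466   0.04359319  0.04330056]
```

View pics/s2.png

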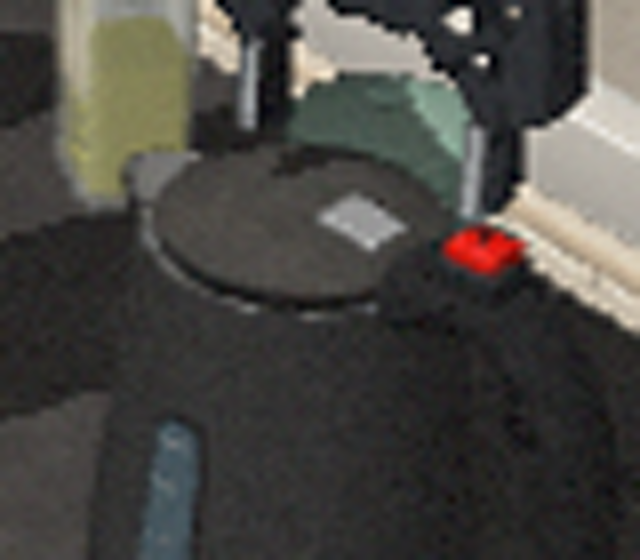

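The side view shows the right fingertip at about (485,212) in the crop, roughly 4 px above the button top at (487,243). So the open tips stand about 12 mm ahead of the TCP rather than 25.

```bash
python3 - <<'E'
from h import *
s=r.sense();R=Ro.from_euler('xyz',s['tcp_rot']).as_matrix();i=r.camera_info("side");P=np.linalg.inv(np.array(i['pose']))
def pr(q):
    c=P[:3,:3]@q+P[:3,3];u=np.array([i['fx']*c[0]/c[2]+i['cx'],i['fy']*c[1]/c[2]+i['cy']]);return np.round((u-[310,160])*8)
for y in(44,48,54,-44,-48,-54):
    print(y,[pr(s['eef_pos']+R@np.array([0,y,t])) for t in(12,25)])
for z in (224,228,232): print("btn",z,pr(np.array([563,-225.5,z])))
E
```

```text
44 [array([473., 213.]), array([470., 246.])]
48 [array([483., 217.]), array([480., 250.])]
54 [array([498., 223.]), array([494., 256.])]
-44 [array([268., 128.]), array([266., 160.])]
-48 [array([259., 124.]), array([257., 156.])]
-54 [array([245., 119.]), array([244., 151.])]
btn 224 [483. 248.]
btn 228 [484. 238.]
btn 232 [485. 228.]
```

carry_out(
  delta_pos=[
    [0, 0, 0.002],
    [0, 0, 0.003],
    [0, 0, 0.003],
  ],
  rot=[
    [0, 0, 0],
    [0, 0, 0],
    [0, 0, 0],
  ],
)

```text
clock: 6.72
eef_pos: [551.6, -177.0, 244.1]
tcp_rot: [-3.141, 0.0, 0.248]
contact_force: [-0.1, 0.8, -0.1]
opening: 1.004
grasp_force: 0.0
```

carry_out(
  delta_pos=[
    [0, 0, 0.001],
    [0, 0, 0.002],
    [0, 0, 0.002],
  ],
  rot=[
    [0, 0, 0],
    [0, 0, 0],
    [0, 0, 0],
  ],
)

```text
clock: 7.1
eef_pos: [551.6, -177.0, 242.2]
tcp_rot: [-3.142, 0.0, 0.249]
contact_force: [0.3, -0.1, 0.3]
opening: 0.999
grasp_force: 0.0
```

carry_out(
  delta_pos=[
    [0, 0, 0.001],
    [0, 0, 0.002],
    [0, 0, 0.002],
  ],
  rot=[
    [0, 0, 0],
    [0, 0, 0],
    [0, 0, 0],
  ],
)

```text
clock: 7.48
eef_pos: [551.8, -177.0, 240.5]
tcp_rot: [3.141, -0.0, 0.249]
contact_force: [-1.6, 1.0, 2.1]
opening: 1.0
grasp_force: 1.1
```

carry_out(
  delta_pos=[
    [0, 0, 0.001],
    [0, 0, 0.001],
    [0, 0, 0.001],
  ],
  rot=[
    [0, 0, 0],
    [0, 0, 0],
    [0, 0, 0],
  ],
)

```text
clock: 7.85
eef_pos: [551.9, -177.2, 239.7]
tcp_rot: [3.141, -0.001, 0.249]
contact_force: [-0.7, 0.6, 5.6]
opening: 1.002
grasp_force: 2.5
```

```bash
python3 - <<'E'
from rig import r
s=r.sense();print(s['eef_pos'],s['contact_force'],s['wrist_torque'],r.tips_ahead)
E
```

```text
[ 551.89092363 -177.15383005  239.74839856] [-0.74876676  0.62403416  5.57277019] [-0.20675453  0.1865868  -0.08624822] 25.0
```

```bash
python3 - <<'E'
from rig import r
import cv2,numpy as np
a=r.grab_frame("side")[160:230,310:390];b=r.grab_frame("wrist")[140:320,150:500]
s=r.sense();print(s['clock'],s['eef_pos'],s['contact_force'],s['wrist_torque'],s['grasp_force'])
a=cv2.resize(a,(366,320),interpolation=cv2.INTER_CUBIC);b=cv2.resize(b,(434,223));b=cv2.copyMakeBorder(b,0,97,0,0,0)
cv2.imwrite("pics/c3.png",np.hstack([a,b]))
E
```

```text
7.95 [ 551.89738419 -177.1370899   239.70410577] [-1.40519619  0.66628669  5.08007164] [-0.21501813  0.13529107 -0.10196572] 2.5747154478449374
```

View pics/c3.png

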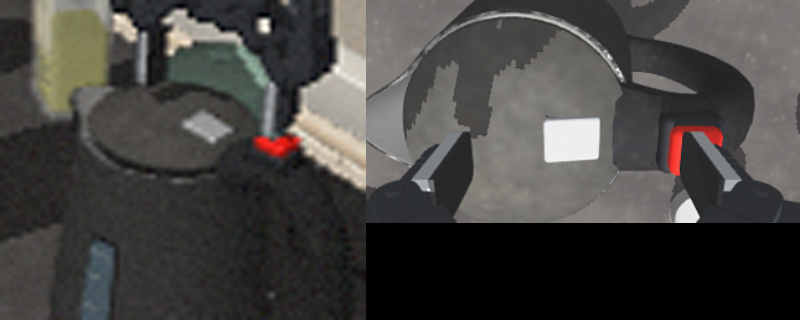

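The side view shows the lid still shut, and the wrist view shows the finger centred on the red button. I'll lift off, tilt the tool so the other finger comes down close to the lid, then press again.

carry_out(
  delta_pos=[
    [0, 0, -0.003],
    [0, -0.0004, -0.001],
    [0, -0.0008, 0.0008],
    [0, -0.0008, 0.0008],
    [0, -0.0008, 0.0008],
  ],
  rot=[
    [0, 0, 0],
    [-2.2, 0, 0],
    [-4.5, 0, 0],
    [-4.5, 0, 0],
    [-4.5, 0, 0],
  ],
)

```text
clock: 8.57
eef_pos: [551.5, -176.0, 238.4]
tcp_rot: [3.063, 0.0, 0.249]
contact_force: [0.2, -0.2, 0.1]
opening: 1.0
grasp_force: 0.0
```

carry_out(
  delta_pos=[
    [0, 0, 0.001],
    [0, 0, 0.001],
    [0, 0, 0.001],
  ],
  rot=[
    [0, 0, 0],
    [0, 0, 0],
    [0, 0, 0],
  ],
)

```text
clock: 8.95
eef_pos: [551.5, -176.4, 237.5]
tcp_rot: [3.063, 0.0, 0.248]
contact_force: [-0.5, -0.1, 0.5]
opening: 0.997
grasp_force: 0.0
```

carry_out(
  delta_pos=[
    [0, 0, 0.001],
    [0, 0, 0.001],
    [0, 0, 0.001],
  ],
  rot=[
    [0, 0, 0],
    [0, 0, 0],
    [0, 0, 0],
  ],
)

```text
clock: 9.32
eef_pos: [551.6, -176.4, 236.6]
tcp_rot: [3.063, -0.0, 0.249]
contact_force: [-0.7, 0.1, 0.9]
opening: 1.002
grasp_force: 0.7
```

```bash
python3 - <<'E'
from rig import r
s=r.sense();print(s['eef_pos'],s['contact_force'],s['wrist_torque'],s['grasp_force'])
E
```

```text
[ 551.63530612 -176.43788013  236.61889605] [-0.7325421   0.12309665  0.9357232 ] [-0.10827242  0.02896872 -0.02534502] 0.7232083237613551
```

carry_out(
  delta_pos=[
    [0, 0, 0.001],
    [0, 0, 0.001],
    [0, 0, 0.001],
  ],
  rot=[
    [0, 0, 0],
    [0, 0, 0],
    [0, 0, 0],
  ],
)

```text
clock: 9.7
eef_pos: [551.7, -176.5, 235.9]
tcp_rot: [3.063, -0.0, 0.249]
contact_force: [-0.9, 1.1, 4.9]
opening: 0.998
grasp_force: 2.6
```

```bash
python3 - <<'E'
from rig import r
s=r.sense();print(s['eef_pos'],s['contact_force'],s['wrist_torque'],s['grasp_force'])
E
```

```text
[ 551.74245584 -176.52315141  235.85036721] [-0.88124431  1.10826705  4.90453069] [-0.24035484  0.1370311  -0.04912327] 2.6075102560571395
```

carry_out(
  delta_pos=[
    [0, 0, 0.0005],
    [0, 0, 0.0005],
  ],
  rot=[
    [0, 0, 0],
    [0, 0, 0],
  ],
)

```text
clock: 9.95
eef_pos: [551.8, -176.6, 235.4]
tcp_rot: [3.063, -0.0, 0.249]
contact_force: [-0.7, -0.7, 4.9]
opening: 1.001
grasp_force: 2.9
```

```bash
python3 - <<'E'
from h import *
for k in range(3):
    s=r.sense();print(s['clock'],s['eef_pos'],s['contact_force'],s['wrist_torque'],s['grasp_force'])
    im=r.grab_frame("side" if k<2 else "wrist")
    if k==1:a=im[160:230,310:390]
cv2.imwrite("pics/c4.png",np.hstack([cv2.resize(a,(400,350),interpolation=cv2.INTER_CUBIC),cv2.resize(im[190:290,340:454],(400,350),interpolation=cv2.INTER_CUBIC)]))
E
```

```text
9.95 [ 551.78422413 -176.60650741  235.36518508] [-0.72535479 -0.74482865  4.93639142] [-0.21138022  0.14198562 -0.08716036] 2.8936226572841406
10.0 [ 551.79123378 -176.57782374  235.38977414] [-2.29512824  0.73215783  5.15899467] [-0.26815277  0.10184496 -0.09633569] 2.8845301835099235
10.05 [ 551.77470957 -176.57624001  235.35993169] [-1.42136136 -0.49616549  5.86126806] [-0.2409139   0.12934189 -0.05853068] 2.888210692908615
```

View pics/c4.png

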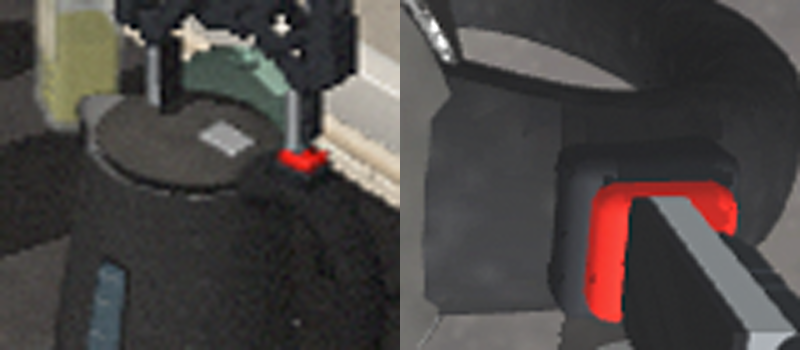

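The force has flattened (pad reading 2.6 → 2.9 N), so the button is moving on its spring. Pressing on.

carry_out(
  delta_pos=[
    [0, 0, 0.0007],
    [0, 0, 0.0015],
    [0, 0, 0.0015],
  ],
  rot=[
    [0, 0, 0],
    [0, 0, 0],
    [0, 0, 0],
  ],
)

```text
clock: 10.48
eef_pos: [551.8, -176.7, 233.9]
tcp_rot: [3.063, -0.0, 0.248]
contact_force: [-1.3, -0.1, 6.5]
opening: 1.003
grasp_force: 2.9
```

carry_out(
  delta_pos=[
    [0, 0, 0.0005],
    [0, 0, 0.001],
    [0, 0, 0.001],
  ],
  rot=[
    [0, 0, 0],
    [0, 0, 0],
    [0, 0, 0],
  ],
)

```text
clock: 10.85
eef_pos: [551.9, -176.8, 233.0]
tcp_rot: [3.063, -0.001, 0.249]
contact_force: [-1.3, -0.5, 6.5]
opening: 0.999
grasp_force: 3.1
```

carry_out(
  delta_pos=[
    [0, 0, 0.0005],
    [0, 0, 0.001],
    [0, 0, 0.001],
  ],
  rot=[
    [0, 0, 0],
    [0, 0, 0],
    [0, 0, 0],
  ],
)

```text
clock: 11.22
eef_pos: [552.0, -176.9, 232.1]
tcp_rot: [3.062, -0.001, 0.249]
contact_force: [-0.7, 1.0, 7.2]
opening: 1.001
grasp_force: 3.5
```

carry_out(
  delta_pos=[
    [0, 0, 0.0003],
    [0, 0, 0.0006],
    [0, 0, 0.0006],
  ],
  rot=[
    [0, 0, 0],
    [0, 0, 0],
    [0, 0, 0],
  ],
)

```text
clock: 11.6
eef_pos: [551.9, -176.9, 231.4]
tcp_rot: [3.063, -0.001, 0.249]
contact_force: [-0.9, 0.1, 6.6]
opening: 1.002
grasp_force: 3.1
```

```bash
python3 - <<'E'
from rig import r
s=r.sense();print(s['eef_pos'],s['contact_force'],s['wrist_torque'],s['grasp_force'])
E
```

```text
[ 551.91798886 -176.85473876  231.36997032] [-0.85849846  0.08894581  6.64652702] [-0.25242058  0.13372145 -0.01276734] 3.0929239030228928
```

carry_out(
  delta_pos=[
    [0, 0, 0.0005],
    [0, 0, 0.0005],
    [0, 0, 0.0005],
  ],
  rot=[
    [0, 0, 0],
    [0, 0, 0],
    [0, 0, 0],
  ],
)

```text
clock: 11.98
eef_pos: [551.8, -176.7, 230.8]
tcp_rot: [3.063, -0.001, 0.249]
contact_force: [-1.3, 1.7, 6.3]
opening: 1.001
grasp_force: 3.2
```

```bash
python3 - <<'E'
from rig import r
s=r.sense();print(s['eef_pos'],s['contact_force'],s['wrist_torque'],s['grasp_force'])
E
```

```text
[ 551.82303675 -176.68874355  230.80904672] [-1.28366732  1.74063717  6.25965093] [ 0.11687697  0.14634938 -0.07060383] 3.2343890189076774
```

The x torque flipped from -0.25 to +0.12, so the lid is now in contact with the left finger. I'll lift 2 mm slowly to see whether it follows.

carry_out(
  delta_pos=[
    [0, 0, -0.0005],
    [0, 0, -0.001],
    [0, 0, -0.0015],
    [0, 0, -0.002],
  ],
  rot=[
    [0, 0, 0],
    [0, 0, 0],
    [0, 0, 0],
    [0, 0, 0],
  ],
)

```text
clock: 12.48
eef_pos: [551.6, -176.7, 232.2]
tcp_rot: [3.063, 0.0, 0.249]
contact_force: [0.6, -1.0, 0.4]
opening: 0.999
grasp_force: 0.5
```

```bash
python3 - <<'E'
from rig import r
s=r.sense();print(s['eef_pos'],s['contact_force'],s['wrist_torque'],s['grasp_force'])
E
```

```text
[ 551.63980134 -176.67777925  232.21037118] [ 0.62624994 -0.97492301  0.43151873] [ 0.06779019 -0.02793967 -0.03028493] 0.4854589515889529
```

```bash
python3 - <<'E'
from h import *
s=r.sense();print(s['clock'],s['eef_pos'],s['contact_force'],s['wrist_torque'],s['grasp_force'])
a=r.grab_frame("side")[160:230,310:390];b=r.grab_frame("wrist")[120:290,150:454]
s=r.sense();print(s['clock'],s['eef_pos'],s['contact_force'],s['wrist_torque'],s['grasp_force'])
a=cv2.resize(a,(400,350),interpolation=cv2.INTER_CUBIC);b=cv2.resize(b,(400,224),interpolation=cv2.INTER_CUBIC);b=cv2.copyMakeBorder(b,0,126,0,0,0)
cv2.imwrite("pics/c5.png",np.hstack([a,b]))
E
```

```text
12.475 [ 551.63980134 -176.67777925  232.21037118] [ 0.62624994 -0.97492301  0.43151873] [ 0.06779019 -0.02793967 -0.03028493] 0.4854589515889529
12.575 [ 551.64505139 -176.65285959  232.28354244] [0.75339934 0.7807068  2.11523931] [ 0.09002985 -0.02992543  0.01069003] 0.7017604423162993
```

View pics/c5.png

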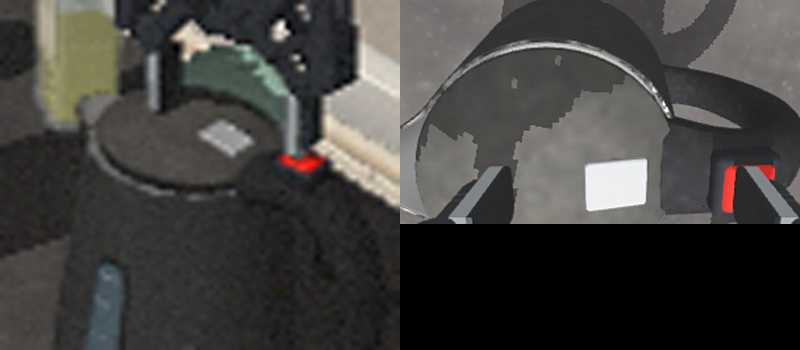

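In the side view the left fingertip at (160,110) rests on the lid. The +2.1 N force with positive torque shows the unlatched lid is being held there. Next I plan the slow arc.

```bash
python3 - <<'E'
from h import *
s=r.sense();R0=Ro.from_euler('xyz',s['tcp_rot']);p0=s['eef_pos'];print(p0,np.degrees(s['tcp_rot']))
h=np.radians(104);U=np.array([np.cos(h),np.sin(h),0]);B=np.array([563,-225.5,0]);H=B+29*U+[0,0,204]
c=np.array([0,-50.,12.]);t=p0+R0.apply(c);d=t-H;print("contact u,z,lat",d@U,d[2])
u0=d@U;th0=np.arctan2(d[2],u0)-np.arctan2(10,u0);s0=np.sqrt(u0**2+d[2]**2-100);print("theta0",th0,s0)
N=32
for k in range(0,N+1,2):
    f=k/N;th=th0+(1.2-th0)*f;sl=s0+(48-s0)*f;a=np.radians(-4.5+12.5*f)
    tip=np.array([sl*np.cos(th)-10*np.sin(th),sl*np.sin(th)+10*np.cos(th)])
    # planar: tool y=-u, z=down ; relative in initial tool frame
    R=Ro.from_euler('xyz',[np.pi,0,np.radians(14)])*Ro.from_rotvec([a,0,0])
    p=H+U*tip[0]+[0,0,tip[1]]-R.apply(c)
    if k==0:pb=p
    Rl=Ro.from_euler('xyz',[np.pi,0,np.radians(14)])
    print(k,round(th,2),"level-frame dy,dz mm",np.round(Rl.inv().apply(p-pb)[1:],1),"tilt",round(np.degrees(a),1),"tip z",round(204+tip[1]))
E
```

```text
[ 551.64505139 -176.65285959  232.28354244] [1.75504828e+02 4.22163526e-03 1.42403871e+01]
contact u,z,lat 70.04844298877742 12.401700857246055
theta0 0.03342861748422041 70.431431543769
0 0.03 level-frame dy,dz mm [0. 0.] tilt -4.5 tip z 216
2 0.11 level-frame dy,dz mm [ 2.7 -4.3] tilt -3.7 tip z 221
4 0.18 level-frame dy,dz mm [ 5.7 -8.2] tilt -2.9 tip z 226
6 0.25 level-frame dy,dz mm [  9.  -11.8] tilt -2.2 tip z 230
8 0.33 level-frame dy,dz mm [ 12.6 -15.1] tilt -1.4 tip z 234
10 0.4 level-frame dy,dz mm [ 16.4 -18.1] tilt -0.6 tip z 238
12 0.47 level-frame dy,dz mm [ 20.5 -20.7] tilt 0.2 tip z 241
14 0.54 level-frame dy,dz mm [ 24.6 -22.8] tilt 1.0 tip z 244
16 0.62 level-frame dy,dz mm [ 29.  -24.6] tilt 1.8 tip z 246
18 0.69 level-frame dy,dz mm [ 33.4 -26. ] tilt 2.5 tip z 248
20 0.76 level-frame dy,dz mm [ 37.9 -27.1] tilt 3.3 tip z 250
22 0.84 level-frame dy,dz mm [ 42.4 -27.7] tilt 4.1 tip z 252
24 0.91 level-frame dy,dz mm [ 46.9 -27.9] tilt 4.9 tip z 252
26 0.98 level-frame dy,dz mm [ 51.4 -27.7] tilt 5.7 tip z 253
28 1.05 level-frame dy,dz mm [ 55.8 -27.2] tilt 6.4 tip z 253
30 1.13 level-frame dy,dz mm [ 60.1 -26.3] tilt 7.2 tip z 253
32 1.2 level-frame dy,dz mm [ 64.3 -25.1] tilt 8.0 tip z 252
```

carry_out(
  delta_pos=[
    [0, 0.0002, -0.002],
    [0, 0.0003, -0.0042],
    [0, 0.0025, -0.0064],
    [0, 0.0057, -0.0082],
    [0, 0.0078, -0.0096],
    [0, 0.0099, -0.0112],
    [0, 0.0118, -0.0126],
    [0, 0.0137, -0.0141],
  ],
  rot=[
    [0.4, 0, 0],
    [0.8, 0, 0],
    [1.2, 0, 0],
    [1.6, 0, 0],
    [2, 0, 0],
    [2.4, 0, 0],
    [2.8, 0, 0],
    [3.1, 0, 0],
  ],
)

```text
clock: 13.58
eef_pos: [554.7, -189.0, 247.6]
tcp_rot: [3.118, 0.0, 0.248]
contact_force: [0.1, 0.2, 1.2]
opening: 1.002
grasp_force: 0.4
```

```bash
python3 - <<'E'
from h import *
s=r.sense();print(s['eef_pos'],s['tcp_rot'],s['contact_force'],s['wrist_torque'])
R0=Ro.from_euler('xyz',s['tcp_rot']);a=Ro.from_euler('xyz',[np.pi,0,np.radians(14)])
h=np.radians(104);U=np.array([np.cos(h),np.sin(h),0]);H=np.array([563,-225.5,204])+29*U
t=s['eef_pos']+R0.apply([0,-50,12])-H;print("tip u,z",t@U,t[2],"theta",np.arctan2(t[2],t@U)-np.arctan2(10,t@U))
im=r.grab_frame("side");cv2.imwrite("pics/s6raw.png",im)
print(r.recognise("lid_front","side")[:1])
E
```

```text
[ 554.73383597 -188.99303385  247.59133774] [3.11754447e+00 7.75659021e-05 2.48493336e-01] [0.09879162 0.23354697 1.1659341 ] [ 0.05858214  0.0595332  -0.04450934]
tip u,z 58.11888013679984 30.392514343456895 theta 0.31143569701136176
[{'box': [331.4, 169.3, 369.3, 197.5], 'p': 0.97}]
```

The lid is following the finger (Fz 1.2 N, and the lid box has risen). Continuing.

carry_out(
  delta_pos=[
    [0, 0.0019, -0.0016],
    [0, 0.0038, -0.003],
    [0, 0.0058, -0.0044],
    [0, 0.008, -0.0055],
    [0, 0.01, -0.0066],
    [0, 0.012, -0.0076],
    [0, 0.0143, -0.0085],
    [0, 0.0166, -0.0092],
  ],
  rot=[
    [0.4, 0, 0],
    [0.8, 0, 0],
    [1.2, 0, 0],
    [1.6, 0, 0],
    [2, 0, 0],
    [2.4, 0, 0],
    [2.8, 0, 0],
    [3.1, 0, 0],
  ],
)

```text
clock: 14.68
eef_pos: [558.8, -204.9, 257.2]
tcp_rot: [-3.112, -0.0, 0.248]
contact_force: [-0.4, -0.4, 1.8]
opening: 0.997
grasp_force: 0.7
```

carry_out(
  delta_pos=[
    [0, 0.0022, -0.0008],
    [0, 0.0043, -0.0015],
    [0, 0.0065, -0.0021],
    [0, 0.0088, -0.0027],
    [0, 0.011, -0.0032],
    [0, 0.0132, -0.0035],
    [0, 0.0155, -0.0037],
    [0, 0.0178, -0.0038],
  ],
  rot=[
    [0.4, 0, 0],
    [0.8, 0, 0],
    [1.2, 0, 0],
    [1.6, 0, 0],
    [2, 0, 0],
    [2.4, 0, 0],
    [2.8, 0, 0],
    [3.1, 0, 0],
  ],
)

```text
clock: 15.68
eef_pos: [563.2, -222.3, 260.4]
tcp_rot: [-3.057, 0.0, 0.248]
contact_force: [-0.1, -1.0, 0.9]
opening: 0.999
grasp_force: 0.5
```

```bash
python3 - <<'E'
from h import *
s=r.sense();print(s['eef_pos'],s['tcp_rot'],s['contact_force'],s['wrist_torque'])
R0=Ro.from_euler('xyz',s['tcp_rot'])
h=np.radians(104);U=np.array([np.cos(h),np.sin(h),0]);H=np.array([563,-225.5,204])+29*U
t=s['eef_pos']+R0.apply([0,-50,12])-H;print("tip u,z",t@U,t[2],"theta",np.arctan2(t[2],t@U)-np.arcsin(10/np.hypot(t[2],t@U)))
im=r.grab_frame("side");cv2.imwrite("pics/s7raw.png",im)
print(r.recognise("lid_front","side")[:1])
E
```

```text
[ 563.17773302 -222.27050629  260.38749893] [-3.05745674e+00  1.53789885e-05  2.48425988e-01] [-0.12101038 -0.95796504  0.94405263] [ 0.03543697  0.01939942 -0.01458244]
tip u,z 24.92171618230271 48.63178122064741 theta 0.9131981251364736
[{'box': [335.8, 159.2, 367.9, 195.8], 'p': 0.89}]
```

carry_out(
  delta_pos=[
    [0, 0.0022, 0],
    [0, 0.0044, 0],
    [0, 0.0066, 0.0002],
    [0, 0.0088, 0.0004],
    [0, 0.011, 0.0006],
    [0, 0.0132, 0.0008],
    [0, 0.0155, 0.001],
    [0, 0.0176, 0.0013],
  ],
  rot=[
    [0.4, 0, 0],
    [0.8, 0, 0],
    [1.2, 0, 0],
    [1.6, 0, 0],
    [2, 0, 0],
    [2.4, 0, 0],
    [2.8, 0, 0],
    [3.1, 0, 0],
  ],
)

```text
clock: 16.77
eef_pos: [567.4, -239.1, 257.6]
tcp_rot: [-3.003, 0.0, 0.248]
contact_force: [-0.0, -0.1, 1.0]
opening: 1.004
grasp_force: 0.2
```

carry_out(
  delta_pos=[
    [0, 0.002, 0],
    [0, 0.004, 0],
    [0, 0.006, 0],
    [0, 0.008, 0],
    [0, 0.01, 0],
    [0, 0.013, 0],
    [0, 0.016, 0],
    [0, 0.02, 0],
  ],
  rot=[
    [0, 0, 0],
    [0, 0, 0],
    [0, 0, 0],
    [0, 0, 0],
    [0, 0, 0],
    [0, 0, 0],
    [0, 0, 0],
    [0, 0, 0],
  ],
)

```text
clock: 17.77
eef_pos: [572.3, -258.3, 254.8]
tcp_rot: [-3.004, 0.0, 0.249]
contact_force: [0.2, 0.5, 0.8]
opening: 1.0
grasp_force: 0.0
```

```bash
python3 - <<'E'
from h import *
s=r.sense();print(s['eef_pos'],s['tcp_rot'],s['contact_force'],s['wrist_torque'])
im=r.grab_frame("side");cv2.imwrite("pics/s8raw.png",im)
print(r.recognise("lid_front","side")[:1])
E
```

```text
[ 572.34511182 -258.34694577  254.82413241] [-3.00365584e+00  7.43117635e-05  2.48562485e-01] [0.15563743 0.45270169 0.79984605] [-0.05138984 -0.07170155  0.01024515]
[{'box': [345.1, 156.4, 368.6, 194.7], 'p': 0.66}]
```

carry_out(
  delta_pos=[
    [0, 0.008, -0.001],
    [0, 0.02, -0.004],
    [0, 0.035, -0.015],
    [0, 0.045, -0.035],
    [0, 0.05, -0.06],
    [0, 0.05, -0.085],
    [0, 0.05, -0.1],
    [0, 0.05, -0.1],
  ],
  rot=[
    [0, 0, 0],
    [0, 0, 0],
    [0, 0, 0],
    [0, 0, 0],
    [0, 0, 0],
    [0, 0, 0],
    [0, 0, 0],
    [0, 0, 0],
  ],
)

```text
clock: 18.88
eef_pos: [588.3, -320.3, 348.3]
tcp_rot: [-3.005, -0.002, 0.248]
contact_force: [-0.4, 0.9, 0.1]
opening: 1.004
grasp_force: 0.0
```

```bash
python3 - <<'E'
from h import *
s=r.sense();print(s['clock'],s['eef_pos'],s['contact_force'])
im=r.grab_frame("side");cv2.imwrite("pics/s9.png",cv2.resize(im[130:330,220:440],None,fx=2.9,fy=2.9,interpolation=cv2.INTER_CUBIC))
for t in("kettle","lid_front","mug_mid","tumbler_mid"):print(t,r.recognise(t,"side")[:1])
E
```

```text
18.875 [ 588.29833648 -320.26667498  348.29574825] [-0.3663574   0.87155294  0.09006311]
kettle [{'box': [320.5, 156.5, 386.7, 260.2], 'p': 0.69}]
lid_front [{'box': [347.2, 158.3, 373.1, 196.2], 'p': 0.71}]
mug_mid [{'box': [232.1, 181.1, 264.3, 216.3], 'p': 0.97}]
tumbler_mid [{'box': [335.6, 271.2, 368.8, 319.5], 'p': 0.79}]
```

View pics/s9.png

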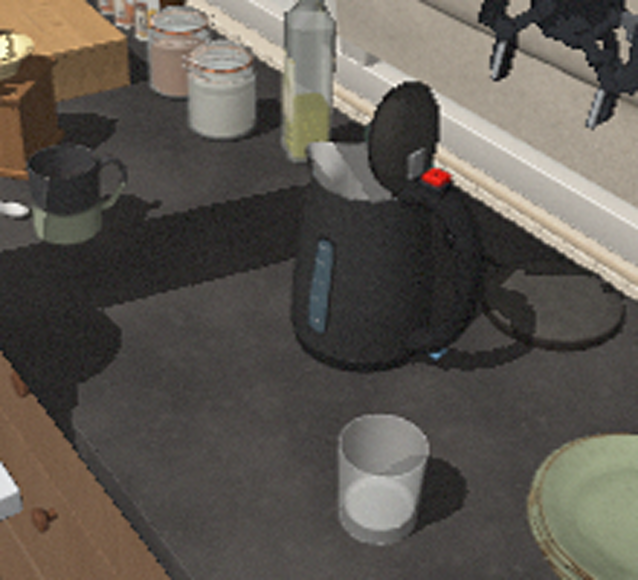

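The lid stands fully open, the red button is back up, the kettle, mug and tumbler are where they were, and the gripper is clear.

```bash
python3 -c "
from rig import r
print(r.sign_off())"
```

```text
the job is handed in; nothing more can be done
None
```

The job is handed in at about 19 s: the button was pressed to release (wrist force peaked near 7 N against the 4.4–5 N expected), the lid rose under the finger and stands fully open by itself, and the camera shows the kettle, mug and tumbler where they were.

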